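Eject a soap carton and trap it on the chute

TASK

On the hotel vanity, press the dispenser's key all the way down with one fingertip and keep it down, and with the other finger stop the soap carton that springs out, so that it is trapped on the chute close below where it waited and does not slide off the end. Do not pick the carton up and leave everything else on the counter alone. Finish while still holding: one finger on the pressed key, the other against the carton.

Things in the scene. Friction and masses are not known exactly. Their poses are not given: they have to be found in the camera images.
- dispenser: Fixed grey soap dispenser, 210 x 120 mm, 84 mm high at its rear. Origin on the counter, under the middle of the waiting carton's front edge; z up. Its straight chute lies on y = 0 and descends towards -x at 18 degrees: floor 42 mm up at x = 0, 31 mm at x = -35 mm, ending at x = -94 mm. 48 mm wide inside, side walls 4 mm thick, 10 mm above the floor. The key stands beside it, on the +y side.
- key_top (a point): Centre of the top of the press key, a flat black cap 36 mm (dispenser x) by 32 mm (dispenser y) on a grey housing 44 x 40 mm, 36 mm high. Top 49 mm above the counter at rest, 40 mm fully pressed, that is 9 mm above the chute floor beside it. It lies 68 mm from the chute's centre line, at the dispenser's x = -35 mm, y = +68 mm, and moves with the key.
- key (a joint): Travel of the press key straight down, m: 0 up, 0.009 fully down on a firm stop. Sprung: 3 N to start, 6 N fully down; it rises when let go. A steel tab, 5 mm high, across the chute just below the carton goes down with the key; with the key about 5 to 6 mm down the carton is free and shoots out. If the key comes up again, the tab rises under the carton.
- ejector (a joint): Travel of the spring plunger behind the carton along the chute, m: 0 cocked (at the start), 0.030 fully out. It pushes the carton with 2 N cocked, 1 N fully out.
- chute_mid (a point): Point on the chute floor, on its centre line, straight across (along the dispenser's y) from the key's centre, 31 mm above the counter: a place where the other finger can stand in the carton's way, its tip just above the floor. The chute is slippery: a freed carton that meets nothing leaves its end in about half a second.
- soap: Loose white carton of soap with a tan band, 60 x 45 x 22 mm (x, y, z), about 60 g, lying on the chute; origin at the centre of its underside, x along the chute (uphill), z square to its floor. It starts against the tab, origin at the dispenser's x = +28 mm, y = 0, front face at x = 0. Trapped, it should have gone 3 to 50 mm down the chute.
- lotion: Bystander: amber bottle, 32 mm diameter, 75 mm high; origin at the centre of its underside.
- shampoo: Bystander: green bottle, 34 mm diameter, 85 mm high; origin at the centre of its underside.
- spare_soap: Bystander: another carton of soap, 60 x 45 x 22 mm, lying on the counter; origin at the centre of its underside.
- kit_box: Bystander: flat dark box, 75 x 45 x 26 mm; origin at the centre of its underside.
- tumbler: Bystander: glass, 68 mm diameter, 85 mm high; origin at the centre of its underside.
- mug: Bystander: white mug, 72 mm diameter, 80 mm high; origin at the centre of its underside.
- dish: Bystander: white plate, 110 mm diameter, 18 mm high; origin at the centre of its underside.
There are look-alikes about, which are no part of the job. What is shaped like the dispenser but green is not meant.

How it is judged:
By the outcome, as a careful person would: the job done as asked, in the order asked, and still so for the second after the job is handed in, while the arm keeps its last pose, push and grip.
It also fails if it takes over 26 s, if anything falls off the work surface, if the arm or the gripper's body presses on something with over 40 N, if the wrist force passes 120 N, or if a joint passes its speed limit or range.

ROBOT

A 6-joint arm with a two-finger parallel gripper is mounted at the origin on the work surface. World frame = base frame: x ahead of the robot, y to its left, z up, the work surface at z = 0. Lengths are in m, angles in degrees, forces in N, time in s.
With the tool pointing down it reaches from about 0.4 to 0.825 m from the base axis. Payload 7 kg.
Tool frame: the origin (TCP) lies midway between the tips of the shut fingers; the grasp point (between the pads) lies 19 mm behind it (ctrl.hold_point_z is the distance from the TCP to the grasp point, in m); z points along the fingers, y is the line along which they close (so a half turn about z gives the same grasp; the last joint's range is limited). The gripper opens to 88 mm and grips with 3 to 60 N. Pads are 19 mm wide; open, the fingers measure 130 mm over their backs; the gripper's body (78 mm by 193 mm) begins 47 mm behind the grasp point.
Start: joints at [-60.441, 20.546, 0.682, 0, -70.136, -16.507], TCP at [0.152, -0.658, 0.227] pointing down, gripper open.
Joint ranges: [-176.03, 176.03], [-82.01, 121.73], [-58.28, 71.71], [-173.87, 95.51], [-174.79, -0.11], [-173.66, 173.66]. Speed limits (degrees/s): [136.94, 136.94, 172.46, 180, 180, 180].

INTERFACE

Orientations are given as [roll, pitch, yaw] about the fixed x, y, z axes, in that order (R = Rz(yaw) Ry(pitch) Rx(roll)).
In Python, from plant import ctrl gives the robot as it stands.
- The arm moves only by the tool apply_moves, never from a script. Its argument "deltas" is a list of rows, each an object with "fingers": the finger opening in mm, from 0 to 87.6; "delta_pos": the shift along the tool's x, y, z in mm, a list of three; "angular": the turn, a rotation vector about the tool's x, y, z in degrees, a list of three. A call has 1 to 10 rows; each row is the pose to reach, as a shift and turn from the pose commanded when the call began, along the tool's axes at that moment; what a row does not reach only later rows make up. A row lasts 1/10 s, in which the tool goes at most 50 mm and 8.59 degrees, less where a joint would pass 70% of its speed; a pose out of reach is approached as far as the arm can. A call with a gripper value outside its range is refused whole. The fingers move at their own pace and stop on an object; the grip force is fixed at half the most. Time passes only in rows, so rows that repeat a pose let the fingers close. It gives the time, the measured TCP pose, the force, the opening and the grip force at its end, in the units of the state.
- ctrl.get_obs(): the state, without advancing time (a new reading comes with each control period).
- ctrl.snapshot(name): name is "scene" or "side" or "wrist"; returns the picture (384x512x3 uint8, red, green, blue); there is no depth.
- ctrl.camera_params(name): a dict with "fx", "fy", "cx", "cy" (pixels), "cam_to_world" (4x4, takes a point from camera to world coordinates); the wrist camera has in their place "mount" (4x4, takes a point from camera to tool coordinates, whose origin is the TCP and whose axes are the flange's). Camera axes: x right, y up, looking along -z (the intrinsics and any distortion apply to the point x, -y, -z); pixel columns grow to the right and rows downward; lengths in m; the calibration is good to about 2 mm. The wrist camera is an equidistant fisheye: a pixel r from the principal point sees the ray r / f radians off the axis. A picture is of the moment at which its call begins: read the wrist's pose just before it. camera_params takes no time and is no camera call.
- ctrl.close_job(): hands the job in; it is judged then, once.
The state is a dict: "clock": time; "joint_pos": joint angles; "qvel": joint speeds; "tau": joint torques, N m; "tool_pos": TCP position; "orientation": TCP orientation; "force": force on the tool from outside, world axes, zero at the start; "moment": the same for the moment, N m; "opening": finger opening in m; "gripper_force": force on a finger pad.
Only numpy, scipy, OpenCV 4.12 (cv2) and the standard library are available. Lean on these libraries where they do the work, as an engineer would, in place of code of your own. Each camera call takes 0.05 s, during which the arm holds its last target. There are 200 camera calls.

## Working session

There is one attempt and no reset: what is moved stays moved. The work goes in short steps, Python scripts to look and compute and a tool call to move; the robot and the scene stay as the last step left them, time stands still between calls to the robot, and variables do not carry over. Pictures are saved under pics/ and viewed, at most 10 in all, crops included, and the job is handed in when it is done.

Besides the shell and the picture viewer there is one more tool, called after ">>>" as name(argument=value, ...), one argument or row to a line, values as JSON. apply_moves: Moves the arm, as the interface text tells. Its arguments: {"type":"object","properties":{"deltas":{"type":"array"}},"required":["deltas"]}

```bash
mkdir -p pics; ls; python3 - <<'E'
from plant import ctrl
import cv2,numpy as np
for n in ["scene","side","wrist"]:
    print(n,ctrl.get_obs()["tool_pos"],ctrl.get_obs()["orientation"])
    im=ctrl.snapshot(n); cv2.imwrite(f"pics/{n}0.png",im[...,::-1])
    p=ctrl.camera_params(n); print({k:np.round(v,4).tolist() if not isinstance(v,str) else v for k,v in p.items()})
a=[cv2.imread(f"pics/{n}0.png") for n in ["scene","side"]]
E
```

```text
pics
scene [ 0.15228993 -0.65709423  0.22563137] [ 1.79905421e+02 -9.74141985e-03 -1.66953730e+02]
{'fx': 493.0029, 'fy': 493.0029, 'cx': 250.7221, 'cy': 187.6986, 'cam_to_world': [[0.2252, -0.7192, 0.6573, 1.4619], [0.9743, 0.161, -0.1576, -0.1149], [0.0076, 0.6759, 0.7369, 1.097], [0.0, 0.0, 0.0, 1.0]]}
side [ 0.15232421 -0.65711296  0.22564886] [ 1.79909251e+02 -7.33979002e-03 -1.66953096e+02]
{'fx': 366.8793, 'fy': 366.8793, 'cx': 262.9153, 'cy': 192.1923, 'cam_to_world': [[0.9984, 0.0481, -0.0282, 0.5217], [-0.0539, 0.7011, -0.711, -0.5458], [-0.0144, 0.7114, 0.7026, 0.7117], [0.0, 0.0, 0.0, 1.0]]}
wrist [ 0.15232017 -0.6571392   0.22572577] [ 1.79914247e+02 -8.95033275e-03 -1.66954100e+02]
{'fx': 297.3186, 'fy': 297.3186, 'cx': 254.115, 'cy': 190.0832, 'mount': [[0.0, 0.9647, 0.2633, 0.0702], [1.0, 0.0002, -0.0009, 0.0007], [-0.0009, 0.2633, -0.9647, -0.1584], [0.0, 0.0, 0.0, 1.0]]}
```

View pics/scene0.png

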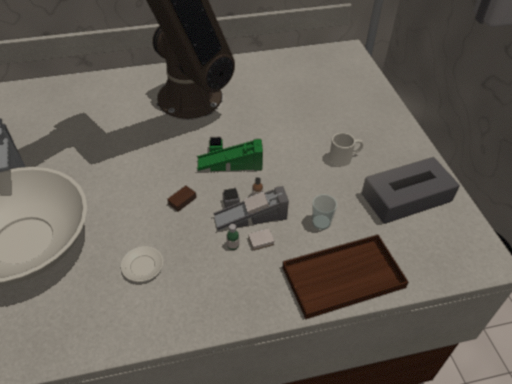

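View pics/side0.png

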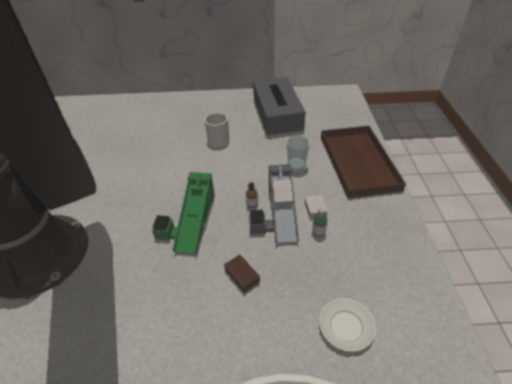

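```bash
python3 - <<'E'
import cv2,numpy as np
a=cv2.imread("pics/scene0.png")[165:255,200:300]; b=cv2.imread("pics/side0.png")[155:250,240:335]
z=lambda i:cv2.resize(cv2.convertScaleAbs(i,alpha=1.5),(390,390),interpolation=cv2.INTER_CUBIC)
cv2.imwrite("pics/crop1.png",np.hstack([z(a),z(b)]))
E
```

```text
(no output)
```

View pics/crop1.png

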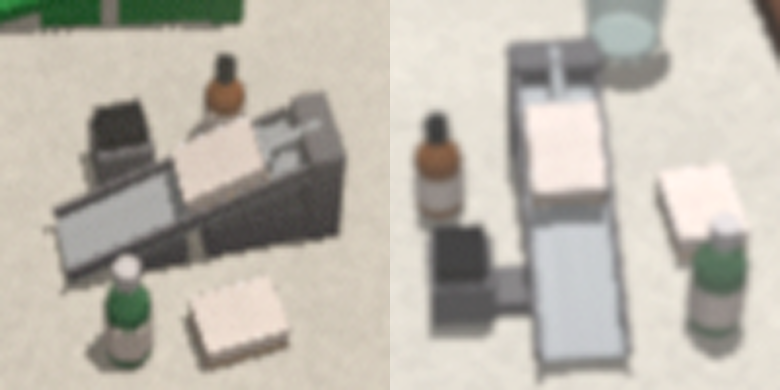

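```bash
cat >h.py <<'E'
from plant import ctrl
import numpy as np, cv2
from scipy.spatial.transform import Rotation as R
def ray(n,u,v,obs=None):
    p=ctrl.camera_params(n)
    x,y=(u-p["cx"])/p["fx"],(v-p["cy"])/p["fy"]
    if n=="wrist":
        r=np.hypot(x,y); s=np.sin(r)/r
        d=np.array([x*s,-y*s,-np.cos(r)])
        T=np.eye(4);T[:3,:3]=R.from_euler("xyz",obs["orientation"],degrees=True).as_matrix();T[:3,3]=obs["tool_pos"]
        M=T@p["mount"]
    else: d=np.array([x,-y,-1]); M=p["cam_to_world"]
    return M[:3,3],M[:3,:3]@d
def onz(n,u,v,z,obs=None):
    o,d=ray(n,u,v,obs); return o+d*(z-o[2])/d[2]
E
python3 - <<'E'
from h import *
sc=lambda u,v:("scene",200+u/3.9,165+v/4.333)
si=lambda u,v:("side",240+(u-390)/4.105,155+v/4.105)
for nm,z,a,b in [("key",.049,(120,126),(460,252)),("fl",.0629,(172,157),(532,195)),("fr",.0629,(190,207),(606,190)),("bl",.0815,(250,117),(525,103)),("br",.0815,(272,160),(600,98))]:
    print(nm,np.round(onz(*sc(*a),z),4),np.round(onz(*si(*b),z),4))
E
```

```text
key [0.5387 0.0482 0.049 ] [0.5298 0.0428 0.049 ]
fl [0.5852 0.0769 0.0629] [0.5744 0.0729 0.0629]
fr [0.6284 0.0802 0.0629] [0.6188 0.074  0.0629]
bl [0.58   0.1349 0.0815] [0.5746 0.1336 0.0815]
br [0.6186 0.1411 0.0815] [0.6211 0.1349 0.0815]
```

>>> apply_moves(
  deltas=[
    {"fingers": 47, "delta_pos": [0, 0, -40], "angular": [0, 0, 0]},
    {"fingers": 47, "delta_pos": [-28, 30, -70], "angular": [0, 0, -8]},
    {"fingers": 47, "delta_pos": [-56, 59, -70], "angular": [0, 0, -16]},
    {"fingers": 47, "delta_pos": [-84, 89, -70], "angular": [0, 0, -24]},
    {"fingers": 47, "delta_pos": [-112, 118, -70], "angular": [0, 0, -32]},
    {"fingers": 47, "delta_pos": [-140, 148, -70], "angular": [0, 0, -40]},
    {"fingers": 47, "delta_pos": [-168, 177, -70], "angular": [0, 0, -48]},
    {"fingers": 47, "delta_pos": [-196, 207, -70], "angular": [0, 0, -56]},
    {"fingers": 47, "delta_pos": [-224, 236, -70], "angular": [0, 0, -64]},
    {"fingers": 47, "delta_pos": [-252, 266, -70], "angular": [0, 0, -72]},
  ],
)

```text
clock: 1.15
tool_pos: [0.3382, -0.34, 0.2965]
orientation: [-180.0, 0.0, -94.6]
force: [1.3, 0.5, 1.0]
opening: 0.0467
gripper_force: 0.0
```

>>> apply_moves(
  deltas=[
    {"fingers": 47, "delta_pos": [-40, -19, 0], "angular": [0, 0, -1]},
    {"fingers": 47, "delta_pos": [-80, -38, 0], "angular": [0, 0, -3]},
    {"fingers": 47, "delta_pos": [-120, -58, 0], "angular": [0, 0, -5]},
    {"fingers": 47, "delta_pos": [-160, -77, 0], "angular": [0, 0, -7]},
    {"fingers": 47, "delta_pos": [-200, -96, 10], "angular": [0, 0, -7]},
    {"fingers": 47, "delta_pos": [-240, -115, 30], "angular": [0, 0, -7]},
    {"fingers": 47, "delta_pos": [-280, -134, 50], "angular": [0, 0, -7]},
    {"fingers": 47, "delta_pos": [-320, -154, 70], "angular": [0, 0, -7]},
    {"fingers": 47, "delta_pos": [-360, -173, 90], "angular": [0, 0, -7]},
    {"fingers": 47, "delta_pos": [-405, -195, 110], "angular": [0, 0, -7]},
  ],
)

```text
clock: 2.15
tool_pos: [0.5654, 0.0437, 0.1871]
orientation: [180.0, -0.0, -87.9]
force: [0.8, -0.4, 0.9]
opening: 0.047
gripper_force: 0.0
```

```bash
python3 - <<'E'
from h import *
import json
ctrl.snapshot("side")
o=ctrl.get_obs(); im=ctrl.snapshot("wrist"); cv2.imwrite("pics/w1.png",im[...,::-1])
json.dump({k:list(map(float,o[k])) for k in("tool_pos","orientation")},open("w1.json","w")); print(o["tool_pos"],o["orientation"])
cv2.imwrite("pics/w1b.png",cv2.convertScaleAbs(cv2.resize(im[...,::-1],(768,576),interpolation=cv2.INTER_CUBIC),alpha=1.5))
E
```

```text
[0.5677248  0.04798881 0.18334068] [ 1.79847247e+02 -1.71822878e-02 -8.78460740e+01]
```

View pics/w1b.png

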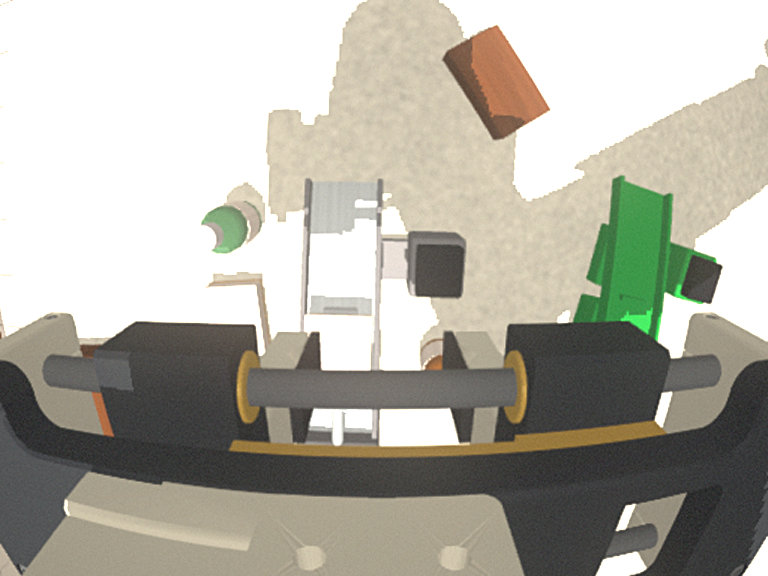

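```bash
python3 - <<'E'
from h import *
import json
o=json.load(open("w1.json"))
print("key",onz("wrist",439.5/1.5,270.5/1.5,.049,o))
for u,v,z in [(304,182,.022),(383,182,.022),(301,330,.05),(378,330,.05)]: print(u,v,np.round(onz("wrist",u/1.5,v/1.5,z,o),4))
# mask check of cap
im=cv2.imread("pics/w1.png").astype(int)[150:215,260:320]
m=(im.max(2)<45).astype(np.uint8)
n,l,s,c=cv2.connectedComponentsWithStats(m); i=1+s[1:,4].argmax(); print(s[i],c[i]+[260,150])
E
```

```text
key [0.52818536 0.04635857 0.049     ]
304 182 [ 0.6252 -0.0091  0.022 ]
383 182 [ 0.5686 -0.0105  0.022 ]
301 330 [0.6228 0.0928 0.05  ]
378 330 [0.5684 0.0905 0.05  ]
[45 14  1  2  2] [305.  164.5]
```

>>> apply_moves(
  deltas=[
    {"fingers": 50, "delta_pos": [4, 5, 20], "angular": [-3.5, 0, 0.7]},
    {"fingers": 50, "delta_pos": [4, 5, 50], "angular": [-3.5, 0, 0.7]},
    {"fingers": 50, "delta_pos": [4, 5, 80], "angular": [-3.5, 0, 0.7]},
    {"fingers": 50, "delta_pos": [4, 5, 100], "angular": [-3.5, 0, 0.7]},
    {"fingers": 50, "delta_pos": [4, 5, 115], "angular": [-3.5, 0, 0.7]},
    {"fingers": 50, "delta_pos": [4, 5, 121], "angular": [-3.5, 0, 0.7]},
    {"fingers": 50, "delta_pos": [4, 5, 121], "angular": [-3.5, 0, 0.7]},
    {"fingers": 50, "delta_pos": [4, 5, 121], "angular": [-3.5, 0, 0.7]},
    {"fingers": 50, "delta_pos": [4, 5, 121], "angular": [-3.5, 0, 0.7]},
  ],
)

```text
clock: 3.15
tool_pos: [0.5609, 0.038, 0.0681]
orientation: [176.6, 0.0, -88.6]
force: [-0.5, 1.1, 0.3]
opening: 0.0499
gripper_force: 0.0
```

```bash
python3 - <<'E'
from h import *
import json
o=ctrl.get_obs(); im=ctrl.snapshot("wrist"); s=ctrl.snapshot("side"); print(o["tool_pos"],o["orientation"],o["force"],o["opening"])
cv2.imwrite("pics/w2.png",im[...,::-1]);cv2.imwrite("pics/s2.png",s[...,::-1])
a=cv2.resize(im[20:300,130:380,::-1],(420,470),interpolation=cv2.INTER_CUBIC)
b=cv2.resize(s[150:255,230:310,::-1],(360,470),interpolation=cv2.INTER_CUBIC)
cv2.imwrite("pics/c2.png",np.hstack([a,b]))
E
```

```text
[0.56092382 0.03799392 0.0680585 ] [ 1.76592779e+02  5.46262884e-03 -8.86417032e+01] [-0.49094832  1.08766122  0.26695118] 0.04990186038306761
```

View pics/c2.png

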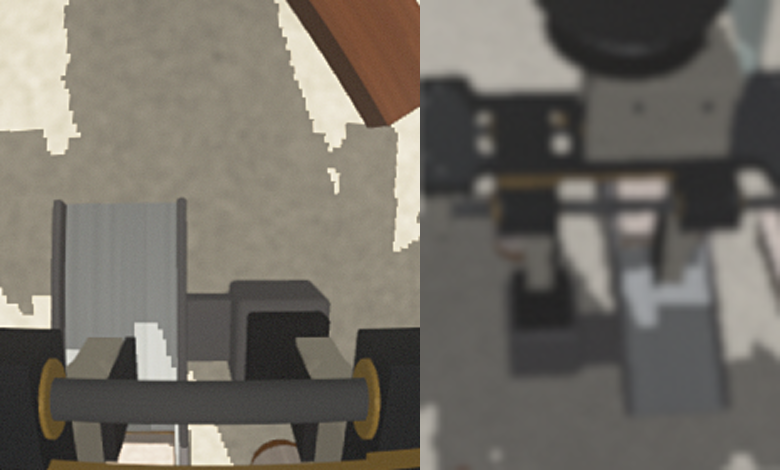

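>>> apply_moves(
  deltas=[
    {"fingers": 50, "delta_pos": [-6, -2, 4], "angular": [0, 0, 0]},
    {"fingers": 50, "delta_pos": [-6, -3, 12], "angular": [0, 0, 0]},
    {"fingers": 50, "delta_pos": [-6, -3, 17], "angular": [0, 0, 0]},
    {"fingers": 50, "delta_pos": [-6, -3, 17], "angular": [0, 0, 0]},
  ],
)

```text
clock: 3.65
tool_pos: [0.5612, 0.0437, 0.0486]
orientation: [176.4, -0.1, -88.6]
force: [-0.3, -0.1, 1.8]
opening: 0.0503
gripper_force: 0.0
```

>>> apply_moves(
  deltas=[
    {"fingers": 50, "delta_pos": [0, 0, 3], "angular": [0, 0, 0]},
    {"fingers": 50, "delta_pos": [0, 0, 6], "angular": [0, 0, 0]},
    {"fingers": 50, "delta_pos": [0, 0, 9], "angular": [0, 0, 0]},
    {"fingers": 50, "delta_pos": [0, 0, 11], "angular": [0, 0, 0]},
    {"fingers": 50, "delta_pos": [0, 0, 11], "angular": [0, 0, 0]},
  ],
)

```text
clock: 4.15
tool_pos: [0.5619, 0.0438, 0.0392]
orientation: [176.6, -0.0, -88.6]
force: [0.5, -0.5, 5.2]
opening: 0.0502
gripper_force: 3.7
```

>>> apply_moves(
  deltas=[
    {"fingers": 50, "delta_pos": [0, 0, 1], "angular": [0, 0, 0]},
    {"fingers": 50, "delta_pos": [0, 0, 1], "angular": [0, 0, 0]},
    {"fingers": 50, "delta_pos": [0, 0, 1], "angular": [0, 0, 0]},
  ],
)

```text
clock: 4.45
tool_pos: [0.5619, 0.0438, 0.0386]
orientation: [176.6, -0.0, -88.6]
force: [-0.9, -0.5, 8.0]
opening: 0.0498
gripper_force: 4.7
```

>>> apply_moves(
  deltas=[
    {"fingers": 50, "delta_pos": [0, 0, 1], "angular": [0, 0, 0]},
    {"fingers": 50, "delta_pos": [0, 0, 1], "angular": [0, 0, 0]},
    {"fingers": 50, "delta_pos": [0, 0, 1], "angular": [0, 0, 0]},
  ],
)

```text
clock: 4.75
tool_pos: [0.562, 0.0438, 0.0384]
orientation: [176.6, -0.0, -88.6]
force: [-3.9, -0.1, 15.6]
opening: 0.0499
gripper_force: 8.4
```

```bash
python3 - <<'E'
from h import *
F=[]
for n in ["scene","side","wrist"]:
    im=ctrl.snapshot(n)[...,::-1]; cv2.imwrite(f"pics/{n}3.png",im); F.append(im); o=ctrl.get_obs(); print(o["force"],o["tool_pos"],o["gripper_force"])
c=[F[0][165:255,200:300],F[1][155:250,240:335],F[2][100:350,130:380]]
cv2.imwrite("pics/c3.png",np.hstack([cv2.convertScaleAbs(cv2.resize(i,(266,400),interpolation=cv2.INTER_CUBIC) if 0 else cv2.resize(i,(266,266),interpolation=cv2.INTER_CUBIC),alpha=1.4) for i in c]))
E
```

```text
[-3.72716423  0.04036574 15.35793673] [0.56199061 0.0438007  0.03843828] 8.424248566170718
[-2.06034438 -0.3999885  15.01441672] [0.56199203 0.04382014 0.03846092] 8.419294766308667
[-3.6389515  -0.20808229 15.24066734] [0.56195995 0.04380414 0.03843526] 8.417015198908757
```

View pics/c3.png

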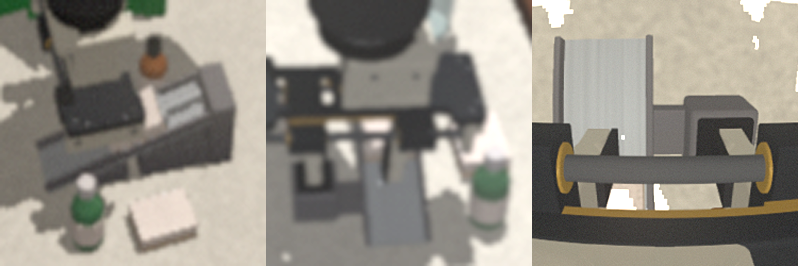

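```bash
python3 - <<'E'
import cv2,numpy as np
f=lambda n:cv2.convertScaleAbs(cv2.resize(cv2.imread(f"pics/scene{n}.png")[180:230,220:295],(390,260),interpolation=cv2.INTER_CUBIC),alpha=1.5)
w=cv2.convertScaleAbs(cv2.resize(cv2.imread("pics/wrist3.png")[200:310,170:345],(520,327),interpolation=cv2.INTER_CUBIC),alpha=.8)
top=np.hstack([f(0),f(3)]); bot=np.zeros((327,780,3),np.uint8); bot[:,:520]=w
cv2.imwrite("pics/c4.png",np.vstack([top,bot]))
E
```

```text
(no output)
```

View pics/c4.png

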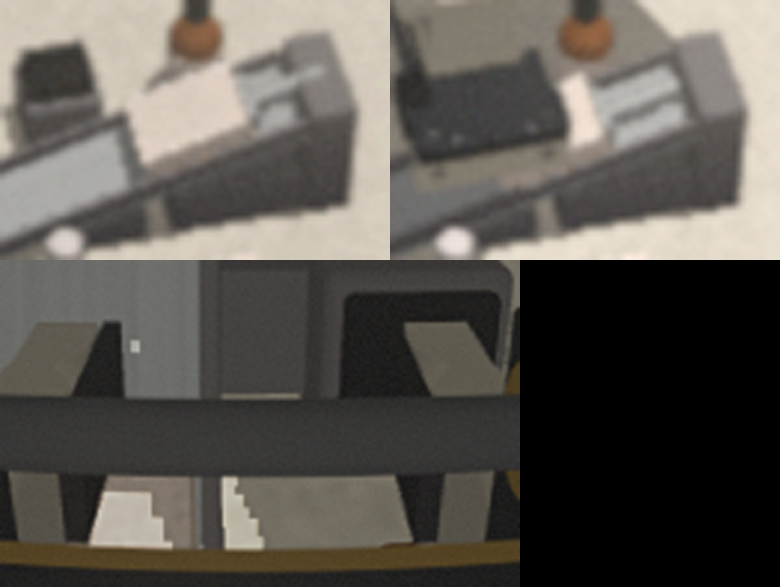

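```bash
python3 -c "
from plant import ctrl
print(ctrl.close_job())"
```

```text
the job is handed in; nothing more can be done
None
```

I handed the job in with one fingertip holding the key against its stop at about 15 N. The other finger has the carton trapped on the chute, roughly 21 mm below where it waited by the camera estimate; no verdict came back.

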